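# Set the bench lathe up for the next turning

## Robot

A 6-joint arm with a two-finger parallel gripper is mounted at the origin on the work surface. World frame = base frame: x ahead of the robot, y to its left, z up, the work surface at z = 0. Lengths are in m, angles in rad, forces in N, time in s.
With the tool pointing down it reaches from about 0.375 to 0.975 m from the base axis. Payload 3.8 kg.
Tool frame: the origin (TCP) lies midway between the tips of the shut fingers; the grasp point (between the pads) lies 19 mm behind it; x points along the fingers, y is the direction in which the jaws open and shut, and the axes are right-handed (so a half turn about x gives the same grasp; the last joint's range is limited). The gripper opens to 88 mm and grips with 3 to 60 N. Pads are 18 mm wide; open, the fingers measure 123 mm over their backs; the gripper's body (75 mm by 187 mm) begins 45 mm behind the grasp point.
Start: joints at [1.303, 0.264, 1.604, -0, 1.274, -0.037], TCP at [0.154, 0.657, 0.239] pointing down, gripper open.
Joint ranges: [-2.63, 2.63], [-0.94, 2.18], [0.31, 2.57], [-1.31, 4.45], [0, 2.66], [-2.55, 2.55]. Speed limits (rad/s): [2.57, 2.57, 3.14, 3.14, 3.14, 3.14].

## Interface

Orientations are given as a rotation vector (axis times angle).
In Python, from cell import manip, inverse_kinematics, cams, order gives the robot as it stands. Calls block until the motion is done:
- manip.move_pose(position, orientation): joint-space move of the TCP to a pose.
- manip.move_linear(position, rate=0.15, rot=None): straight line of the TCP; rot=None keeps the orientation; rate is the mean speed in m/s.
- manip.set_joints(angles): joint-space move.
- manip.set_gripper(opening, force=None): finger opening in m; force is the grip in N (None keeps the last); returns when the fingers have stopped.
- manip.dwell(seconds).
- inverse_kinematics(position, orientation): joint angles nearest the present ones, or None.
- manip.state(): the state.
- cams.capture(name): name is "scene" or "top" or "wrist"; returns a dict with "image" (384x512x3 uint8, blue, green, red), "z_map" (384x512 float32, m along the optical axis (not along the pixel's ray), 0 where there is no reading), "intrinsics" (3x3 intrinsics, pixels), "k1" (the pictures are not rectified: a ray, as slopes to the right and down, at radius r is drawn at 1 + k1 r^2 times it, then the intrinsics apply), "position" and "orientation" of the camera in the world; the wrist camera has in their place "T_tool_cam" (4x4, takes a point from camera to tool coordinates, whose origin is the TCP and whose axes are the tool frame's). Camera axes: x right, y down, z forward; pixel columns grow to the right and rows downward; lengths in m; the calibration is good to about 2 mm. A picture is of the moment at which its call begins: read the wrist's pose just before it.
A pose or a line that the arm cannot do raises manip.IKError and nothing moves.
- order.close_job(): hands the job in, once; it reports no verdict.
The state is a dict: "clock": time; "joint_pos": joint angles; "joint_velocities": joint speeds; "tau": joint torques, N m; "tool_pos": TCP position; "tcp_rot": TCP orientation; "contact_force": force on the tool from outside, world axes, zero at the start; "moment": the same for the moment, N m; "gripper_width": finger opening in m.
Only numpy, scipy, OpenCV 4.12 (cv2) and the standard library are available. Lean on these libraries where they do the work, as an engineer would, in place of code of your own. Each camera call takes 0.05 s, during which the arm holds its last target.

## Task

Get the small lathe ready for its next piece: lay all the finished spindles in the plywood tray, put the square blank endwise into the open chuck, fully home, and push the ring's bar over until the four jaws hold the blank tight. After that, squeeze the lock tab on the tailstock's grip and, keeping it squeezed, slide the tailstock up until its point touches the end of the blank, then let go so that it locks there. Leave everything else on the bench where it is.

Things in the scene. Friction and masses are not known exactly. Their poses are not given: they have to be found in the camera images.
- lathe: Small bench lathe, fixed, 620 mm long. Origin on the bench under its middle, z up, y along the turning axis (x = 0, z = 155 mm) to the headstock and chuck at +y; tailstock at -y; x away from the robot at yaw 0. Bed 104 mm wide, top at z = 65 mm. Headstock casting y = 165 to 265 mm, 120 mm wide, top z = 225 mm, with a control panel with knob on its front and the motor behind it.
- chuck_mouth (a point): On the turning axis, in line with the front of the four jaws; the chuck opens to -y of the lathe. Jaws 28 mm long, 34 mm apart when open (ring at 0); behind them a 30 mm square bore whose flat bottom is 60 mm behind this point. A blank let go in the open chuck stays in, its free end sagging 15 mm; the closing jaws lift and centre it.
- chuck_ring (a joint): Angle (rad) of the 86 mm ring round the chuck; turning it closes all four jaws, 4 mm each per rad. 0 = open, starts at 0 to 0.35, grows as the ring's top goes to +x of the lathe (away from the robot). The jaws meet the blank at about 1.13 and it stalls by 1.35. It needs 0.35 N m to turn and stays where left; finish with about 0.6 to 1 N m for a tight grip.
- bar_tip (a point): End of the ring's uppermost tommy bar, the one to push, 84 mm from the turning axis. Four 8 mm steel bars, a quarter turn apart, stand free 43 to 84 mm from the axis in the plane y = 130 mm of the lathe. At ring angle 0 this bar leans 0.6 rad from upright towards -x (the robot); it is upright at ring angle 0.6.
- jaw_top: Steel chuck jaw above the turning axis, moves down as the ring closes. Origin on the axis, mid-length of the jaws, when open.
- jaw_near: Steel chuck jaw on the -x side of the turning axis, moves to +x as the ring closes. Origin on the axis when open.
- tailstock (a joint): Travel (m) of the tailstock along the bed towards the chuck (+y of the lathe), 0 to 0.21; starts at 0 to 0.05. Locked, it holds over 60 N; with the tab pressed it slides with about 3 N.
- tail_point (a point): Tip of the tailstock's steel centre, on the turning axis, pointing to the chuck.
- tail_grip (a point): Middle of the squeeze grip on the tailstock's top, 60 mm behind the point. Fixed black fin 4 to 16 mm to +x of it; steel lock tab to -x (robot's side), outer face 16 mm away, 7 mm thick. Both are 46 to 50 mm long along y and reach from 20 mm above to 16 mm below this point, down to the casting. Pinch both across x: 32 mm wide at rest, 24 mm squeezed.
- lock_tab (a joint): How far the lock tab is pressed (m), towards the fin: 0 = out (tailstock locked), 0.008 = fully in. Sprung: 9 N starts it, 13 N presses it fully; the tailstock is free from about 0.002 on.
- blank: Square wooden turning blank, 160 x 25 x 25 mm, plain from end to end, about 75 g. Origin at its centre, x along its length. Starts lying on the bench.
- tray: Open plywood tray fixed on the bench, 168 mm (x) by 236 mm (y) outside, 45 mm high, walls and floor 8 mm thick. Origin under its centre.
- spindle1: Finished wooden spindle, 120 mm long: square ends 28 mm wide and 26 mm long, a slim turned waist between (18 mm across over its middle 30 mm, beads of 24 mm beside that). Origin at the middle of one side face, 14 mm from the centreline; x along its length, z from that face through the centreline. Starts lying with that face down. May be absent.
- spindle2: Finished wooden spindle, 120 mm long: square ends 28 mm wide and 26 mm long, a slim turned waist between (18 mm across over its middle 30 mm, beads of 24 mm beside that). Origin at the middle of one side face, 14 mm from the centreline; x along its length, z from that face through the centreline. Starts lying with that face down. May be absent.
- spindle3: Finished wooden spindle, 120 mm long: square ends 28 mm wide and 26 mm long, a slim turned waist between (18 mm across over its middle 30 mm, beads of 24 mm beside that). Origin at the middle of one side face, 14 mm from the centreline; x along its length, z from that face through the centreline. Starts lying with that face down. May be absent.
- spindle4: Finished wooden spindle, 120 mm long: square ends 28 mm wide and 26 mm long, a slim turned waist between (18 mm across over its middle 30 mm, beads of 24 mm beside that). Origin at the middle of one side face, 14 mm from the centreline; x along its length, z from that face through the centreline. Starts lying with that face down. May be absent.
- wax_tin: Bystander: round metal tin with brass lid, 75 mm across, 38 mm high. Origin at the middle of its underside.
- sanding_block: Bystander: cork sanding block, 60 x 110 x 28 mm, its length along its y. Origin at the middle of its underside.
- caliper: Bystander: sliding caliper lying flat, 200 mm long along its y, 55 mm wide, 10 mm high. Origin at the middle of its underside.
- tool_rest: Bystander: the lathe's T-shaped steel tool rest, taken off and lying behind the lathe, 180 mm long along its y, with a 70 mm stem. Origin at the middle of its underside.
- glue_bottle: Bystander: white glue bottle standing, 60 mm across, 170 mm high. Origin at the middle of its underside.
- mallet: Bystander: wooden mallet lying down, head 75 x 115 x 60 mm at the origin, handle 200 mm long pointing along its -x. Origin at the middle of its underside.
- brush_can: Bystander: open steel can, 80 mm across, 95 mm high. Origin at the middle of its underside.
There are look-alikes about, which are no part of the job. What is shaped like the spindle3 but purple is not meant. Leave any white look-alike of the blank alone.

How it is judged:
On the way, in this order (a step that is already met when the one before it is completed fails the run):
1. the blank is home in the chuck and gripped by all four jaws (x of blank in the frame of lathe between -0.003 and 0.003 m and z of blank in the frame of lathe between 0.152 and 0.158 m and y of blank in the frame of lathe above 0.055 m and angle between the x axis of blank and the y axis of lathe, either way round below 0.06 rad and contact force between each of jaw_top, jaw_near and blank above 2 N), for 0.2 s.
2. the tailstock's point is up against the blank's end and the tailstock is locked (distance between tail_point and blank below 0.084 m and value of joint lock_tab below 0.0015 m), for 0.2 s.
At the end, for the whole second after the job is handed in: All spindles present at rest in the tray. Blank gripped by the jaws (top and near jaw each over 2 N), within 10 mm of the bore bottom, 3 mm and 0.06 rad of the axis. Tail point within 4 mm of the blank's end, tailstock still, lock tab out (under 1.5 mm) (all of step 1 and all of step 2 and velocity of joint tailstock between -0.01 and 0.01 m/s and x of spindle1 in the frame of tray between -0.076 and 0.076 m and y of spindle1 in the frame of tray between -0.11 and 0.11 m and z of each of spindle1, spindle2, spindle3, spindle4 in the frame of tray below 0.06 m and linear speed of each of spindle1, spindle2, spindle3, spindle4 below 0.03 m/s and x of spindle2 in the frame of tray between -0.076 and 0.076 m and y of spindle2 in the frame of tray between -0.11 and 0.11 m and x of spindle3 in the frame of tray between -0.076 and 0.076 m and y of spindle3 in the frame of tray between -0.11 and 0.11 m and x of spindle4 in the frame of tray between -0.076 and 0.076 m and y of spindle4 in the frame of tray between -0.11 and 0.11 m); the robot touches nothing.
It fails at once if another thing on the bench is moved by more than 4 cm (distance of any of wax_tin, sanding_block, caliper, tool_rest, glue_bottle, mallet, brush_can from where it was at the start of the episode above 0.04 m).
Of spindle1, spindle2, spindle3, spindle4 only 2 to 4 are there at a start; the rules pass over those that are not, and their reading is None.
At some moment in a run one of spindle1, spindle2, spindle3, spindle4 may be knocked a few centimetres aside while the robot is not near it.
Once in a run the grip may slacken for a moment while it holds something.
It also fails if it takes over 208 s, if anything falls off the work surface, if the arm or the gripper's body presses on something with over 40 N, if the wrist force passes 120 N, or if a joint passes its speed limit or range.

## Working session

There is one attempt and no reset: what is moved stays moved. The work goes in short steps, each a Python script; the robot and the scene stay as the last script left them, time stands still between calls to the robot, and variables do not carry over. Pictures are saved under pics/ and viewed, and the job is handed in when it is done.

```bash
ls -la; mkdir -p pics
python3 - <<'E'
from cell import manip, cams
import cv2
print(manip.state())
for n in ["scene","top","wrist"]:
    c=cams.capture(n); cv2.imwrite(f"pics/{n}0.png",c["image"])
    print(n,c["intrinsics"].tolist(),c["k1"],c.get("position"),c.get("orientation"),c.get("T_tool_cam"))
E
```

```text
total 12
drwxr-xr-x  3 agent agent 4096 Dec  6 23:31 .
drwxr-xr-x 23 root  root  4096 Dec  6 23:31 ..
drwxr-xr-x  2 agent agent 4096 Dec  6 23:31 pics
{'clock': 0.0, 'joint_pos': array([ 1.30307766e+00,  2.64751171e-01,  1.60534279e+00,  7.03905189e-06,
        1.27368302e+00, -3.69021293e-02]), 'joint_velocities': array([-0.00130029, -0.0025343 , -0.00039303,  0.00126276,  0.00035557,
       -0.00035861]), 'tau': array([ 6.42774212e-04, -5.02119327e+01, -3.56869340e+01,  7.28037092e-02,
        2.95297382e-02, -1.71987431e-04]), 'tool_pos': array([0.15423906, 0.65643035, 0.23740618]), 'tcp_rot': array([ 0.1795221 ,  1.56352711, -0.18291823]), 'contact_force': array([ 0.42751452, -0.36284337, -0.04119786]), 'moment': array([ 0.04633129, -0.00493079, -0.01036373]), 'gripper_width': 0.08785450525165499}
scene [[402.215742915949, 0.0, 252.83064177392637], [0.0, 402.215742915949, 187.25563143105043], [0.0, 0.0, 1.0]] -0.05402248034043992 [1.51118276 0.03711394 0.95195092] [-1.65289478 -1.6974675   0.82122378] None
top [[467.52426024016194, 0.0, 251.7366752869547], [0.0, 467.52426024016194, 192.35231486480006], [0.0, 0.0, 1.0]] -0.05790699172355608 [ 0.26719998 -0.0097201   1.57253588] [-2.1135176   2.16877461 -0.16166859] None
wrist [[284.6481249319028, 0.0, 254.4200138488348], [0.0, 284.6481249319028, 190.92319071573598], [0.0, 0.0, 1.0]] -0.029869108529868228 None None [[ 3.81486019e-04 -2.82121407e-01  9.59378636e-01 -1.45951140e-01]
 [ 9.99999866e-01 -2.27009144e-04 -4.64394443e-04 -2.32776443e-05]
 [ 3.48803337e-04  9.59378685e-01  2.82121282e-01 -7.27661652e-02]
 [ 0.00000000e+00  0.00000000e+00  0.00000000e+00  1.00000000e+00]]
```

View pics/top0.png

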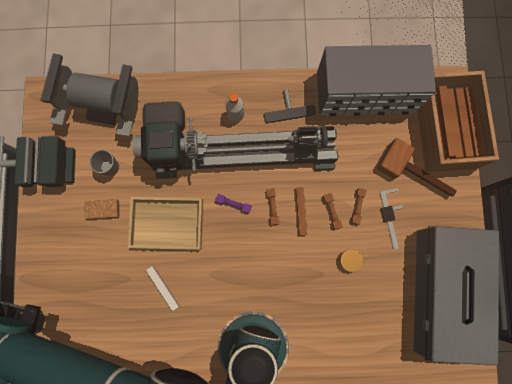

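View pics/scene0.png

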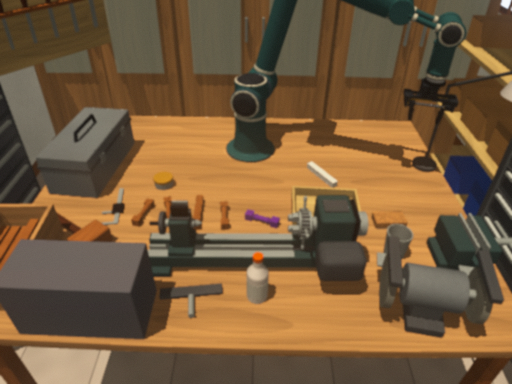

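View pics/wrist0.png

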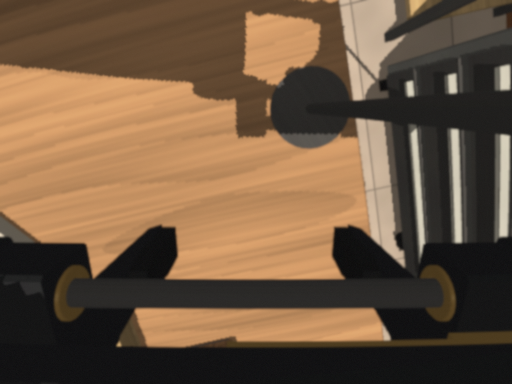

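The top view shows three wooden spindles at about (272,207), (332,211) and (358,206), with the blank at (301,211). The purple look-alike is at (233,204), the white one at (162,288) and the tray at (165,224). Next I'll measure them.

```bash
cat > h.py <<'E'
import numpy as np, cv2
from scipy.spatial.transform import Rotation as R
from cell import manip, inverse_kinematics, cams, order
def campose(c,st=None):
    if c.get("position") is not None and c.get("T_tool_cam") is None:
        return R.from_rotvec(c["orientation"]).as_matrix(), np.array(c["position"])
    T=np.array(c["T_tool_cam"]); Rt=R.from_rotvec(st["tcp_rot"]).as_matrix()
    return Rt@T[:3,:3], Rt@T[:3,3]+st["tool_pos"]
def slopes(c,uv):
    K=c["intrinsics"]; uv=np.atleast_2d(np.asarray(uv,float))
    d=(uv-[K[0,2],K[1,2]])/[K[0,0],K[1,1]]; s=d.copy()
    for _ in range(20):
        r2=(s**2).sum(1,keepdims=True); s=d/(1+c["k1"]*r2)
    return s
def rays(c,uv,st=None):
    Rm,p=campose(c,st); s=slopes(c,uv)
    return p,(Rm@np.c_[s,np.ones(len(s))].T).T
def onplane(c,uv,z,st=None):
    p,d=rays(c,uv,st); t=(z-p[2])/d[:,2]; return p+d*t[:,None]
def cloud(c,st=None):
    h,w=c["z_map"].shape; v,u=np.mgrid[:h,:w]
    p,d=rays(c,np.c_[u.ravel(),v.ravel()],st)
    P=p+d*c["z_map"].ravel()[:,None]; P[c["z_map"].ravel()==0]=np.nan
    return P.reshape(h,w,3)
def project(c,X,st=None):
    Rm,p=campose(c,st); q=(np.atleast_2d(X)-p)@Rm; s=q[:,:2]/q[:,2:]
    r2=(s**2).sum(1,keepdims=True); s=s*(1+c["k1"]*r2); K=c["intrinsics"]
    return s*[K[0,0],K[1,1]]+[K[0,2],K[1,2]]
def down(psi):
    """tool x down, tool y (jaw direction) at angle psi in the world xy plane"""
    y=np.array([np.cos(psi),np.sin(psi),0]); x=np.array([0,0,-1.]); z=np.cross(x,y)
    return R.from_matrix(np.c_[x,y,z]).as_rotvec()
E
python3 - <<'E'
from h import *
import pickle
for n in ["top","scene"]:
    c=cams.capture(n); pickle.dump(c,open(n+".pkl","wb"))
c=pickle.load(open("top.pkl","rb"))
P=cloud(c); z=P[...,2]
print("table z", np.nanmedian(z[240:280,200:220]))
im=c["image"]; cv2.imwrite("pics/top_l.png",cv2.resize(im[80:190,120:350],None,fx=3.4,fy=3.4,interpolation=cv2.INTER_CUBIC))
cv2.imwrite("pics/top_s.png",cv2.resize(im[180:260,110:375],None,fx=3,fy=3,interpolation=cv2.INTER_CUBIC))
m=((z>0.012)&(z<0.06)).astype(np.uint8)
m[:, :]=m
n,l,s,ce=cv2.connectedComponentsWithStats(m)
for i in range(1,n):
    if s[i,4]<80: continue
    ys,xs=np.where(l==i); pts=P[ys,xs]
    r=cv2.minAreaRect(pts[:,:2].astype(np.float32)*1000)
    print(ce[i].round(),s[i,4],np.median(im[ys,xs],0),"z",np.percentile(pts[:,2],[50,95]).round(3),"rect mm",np.round(r[0]),np.round(r[1]),round(r[2],1), "mean",pts[:,:2].mean(0).round(3))
E
```

```text
table z 0.0013769339365843347
[405. 143.] 1548 [32. 47. 65.] z [0.04  0.057] rect mm [ 724. -500.] [653. 219.] 52.5 mean [ 0.662 -0.534]
[458.  86.] 87 [35. 48. 65.] z [0.043 0.058] rect mm [ 859. -736.] [81. 13.] 82.6 mean [ 0.859 -0.738]
[289. 110.] 440 [70. 76. 85.] z [0.015 0.022] rect mm [ 815. -144.] [106. 180.] 8.0 mean [ 0.792 -0.148]
[441. 129.] 173 [31. 49. 75.] z [0.044 0.05 ] rect mm [ 713. -660.] [243.  48.] 12.6 mean [ 0.703 -0.661]
[100. 116.] 319 [33. 38. 45.] z [0.03  0.036] rect mm [787. 509.] [100.  37.] 79.9 mean [0.785 0.506]
[392. 159.] 390 [ 52.   84.  135.5] z [0.057 0.06 ] rect mm [ 607. -497.] [ 77. 117.] 58.5 mean [ 0.601 -0.484]
[ 68. 165.] 445 [51. 59. 60.] z [0.03  0.057] rect mm [617. 613.] [ 36. 160.] 85.7 mean [0.616 0.612]
[248. 148.] 831 [49. 56. 62.] z [0.044 0.058] rect mm [650.  10.] [ 46. 323.] 1.3 mean [ 0.651 -0.001]
[101. 161.] 140 [55. 63. 71.] z [0.037 0.058] rect mm [621. 496.] [32. 66.] 58.4 mean [0.625 0.498]
[284. 164.] 481 [31. 39. 47.] z [0.035 0.058] rect mm [586. -60.] [ 26. 470.] 1.3 mean [ 0.595 -0.122]
[166. 175.] 124 [32. 39. 44
[... 740 characters left out ...]
06. 154.] z [0.028 0.034] rect mm [462. 495.] [ 61. 109.] 2.2 mean [0.461 0.493]
[418. 292.] 626 [37. 42. 48.] z [0.037 0.058] rect mm [ 167. -541.] [  7. 393.] 84.2 mean [ 0.164 -0.541]
[351. 260.] 430 [ 67. 132. 185.] z [0.039 0.045] rect mm [ 271. -328.] [72. 73.] 34.1 mean [ 0.271 -0.327]
[163. 288.] 404 [165. 186. 205.] z [0.026 0.032] rect mm [197. 289.] [157.  27.] 33.3 mean [0.196 0.288]
[ 39. 323.] 99 [29. 34. 39.] z [0.017 0.022] rect mm [ 90. 699.] [23. 73.] 73.4 mean [0.09 0.7 ]
[243. 332.] 670 [61.  66.5 53. ] z [0.016 0.026] rect mm [42. 22.] [112. 212.] 27.7 mean [0.049 0.031]
[281. 352.] 105 [69. 75. 55.] z [0.015 0.019] rect mm [-16. -93.] [23. 98.] 77.8 mean [-0.018 -0.09 ]
```

View pics/top_l.png

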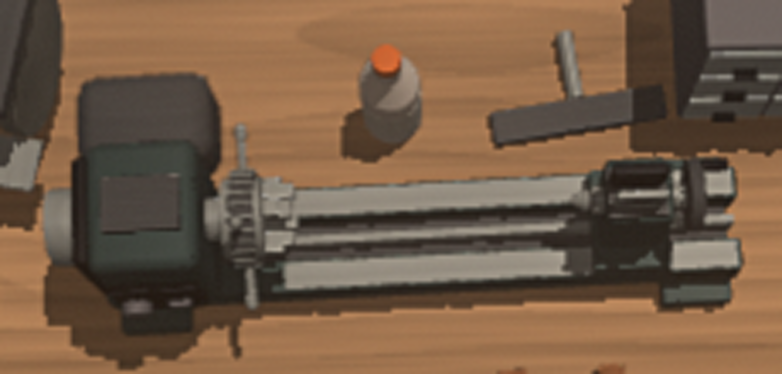

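View pics/top_s.png

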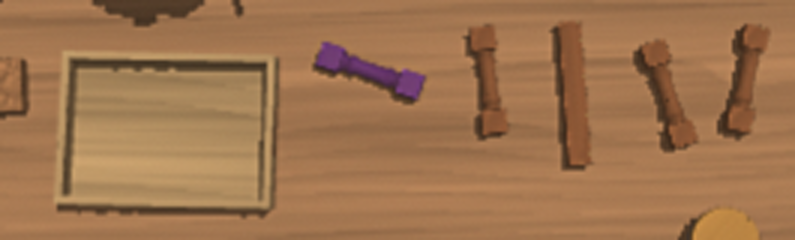

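Run:
```python
from h import *
import pickle
st=manip.state(); print("tool y now",R.from_rotvec(st["tcp_rot"]).as_matrix()[:,1].round(3))
def t(name,p,psi):
    q=inverse_kinematics(p,down(np.radians(psi)))
    print(name,psi,None if q is None else np.round(q,2))
for psi in(-88,92): t("blank near",[.406,-.17,.005],psi)
for psi in(-88,92): t("blank far",[.476,-.17,.005],psi)
for psi in(1,181): t("insert",[.65,.03,.146],psi); t("bar",[.65,.13,.2],psi)
for psi in(91,-89): t("bar",[.65,.13,.2],psi)
for psi in(1,181): t("tail",[.65,-.2,.17],psi)
c=pickle.load(open("top.pkl","rb")); P=cloud(c); z=P[...,2]
reg=(P[...,0]>.5)&(P[...,0]<.85)&(P[...,1]>-.36)&(P[...,1]<.45)
for lo,hi in((.06,.07),(.21,.24),(.145,.2)):
    m=(reg&(z>lo)&(z<hi)).astype(np.uint8)
    n,l,s,ce=cv2.connectedComponentsWithStats(m)
    for i in range(1,n):
        if s[i,4]<40: continue
        ys,xs=np.where(l==i); pts=P[ys,xs]; r=cv2.minAreaRect(pts[:,:2].astype(np.float32)*1000)
        print(lo,ce[i].round(),s[i,4],np.percentile(pts[:,2],[5,50,95]).round(3),np.round(r[0]),np.round(r[1]),round(r[2],1))
```

```text
tool y now [ 0.229  0.973 -0.001]
blank near -88 [-0.45  0.11  2.29 -0.    0.75  1.08]
blank near 92 [-0.45  0.11  2.29 -0.    0.75 -2.06]
blank far -88 [-0.39  0.22  2.15 -0.    0.77  1.14]
blank far 92 [-0.39  0.22  2.15 -0.    0.77 -2.  ]
insert 1 [ 0.01  0.29  1.75  0.    1.1  -0.01]
bar 1 [0.16 0.27 1.67 0.   1.2  0.14]
insert 181 None
bar 181 None
bar 91 [ 0.16  0.27  1.67 -0.    1.2  -1.43]
bar -89 [ 0.16  0.27  1.67 -0.    1.2   1.71]
tail 1 [-0.34  0.32  1.66  0.    1.16 -0.35]
tail 181 None
0.06 [332. 134.] 69 [0.062 0.066 0.069] [ 689. -280.] [30. 29.] 8.6
0.06 [248. 138.] 655 [0.061 0.066 0.07 ] [683.  -6.] [ 34. 288.] 1.5
0.06 [237. 149.] 135 [0.061 0.063 0.068] [646.  35.] [ 11. 199.] 1.4
0.06 [327. 155.] 160 [0.061 0.065 0.069] [ 619. -262.] [32. 69.] 1.5
0.06 [246. 159.] 820 [0.061 0.066 0.069] [612. -17.] [ 34. 384.] 1.6
0.06 [188. 162.] 57 [0.061 0.066 0.07 ] [604. 199.] [24. 29.] 89.1
0.21 [160. 141.] 1271 [0.212 0.221 0.229] [640. 264.] [121. 111.] 2.1
0.21 [308. 130.] 84 [0.213 0.224 0.229] [ 659. -183.] [48. 13.] 89.0
0.21 [308. 137.] 57 [0.212 0.224 0.231] [ 636. -183.] [46.  8.] 89.7
0.145 [341.  91.] 565 [0.15  0.192 0.2  ] [ 807. -305.] [111.  85.] 89.8
0.145 [125.  98.] 182 [0.146 0.171 0.199] [792. 381.] [ 23. 117.] 71.7
0.145 [109.  92.] 194 [0.147 0.165 0.173] [814. 437.] [28. 73.] 87.6
0.145 [233.  98.] 75 [0.153 0.169 0.175] [787.  41.] [25. 26.] 87.7
0.145 [162. 112.] 750 [0.148 0.154 0.16 ] [749. 269.] [122.  79.] 89.4
0.145 [184. 149.] 893 [0.15  0.175 0.196] [617. 207.] [110. 196.] 43.9
0.145 [311. 138.] 514 [0.158 0.18  0.193] [ 653. -196.] [ 66. 143.] 0.6
0.145 [137. 146.] 174 [0.164 0.187 0.195] [639. 339.] [26. 71.] 89.3
```

```bash
cat >> h.py <<'E'
def parts(zlo=0.012,zhi=0.06,c=None):
    """wooden long things on the bench seen by the top camera: (centre, length, width, axis angle)"""
    c=c or cams.capture("top"); P=cloud(c); z=P[...,2]; im=c["image"].astype(int)
    red=(im[...,2]-im[...,0]>45)&(im[...,0]<80)
    m=((z>zlo)&(z<zhi)&red&(P[...,0]<.57)&(P[...,0]>.25)&(abs(P[...,1])<.5)).astype(np.uint8)
    n,l,s,ce=cv2.connectedComponentsWithStats(m); out=[]
    for i in range(1,n):
        if s[i,4]<120: continue
        pts=P[l==i]; r=cv2.minAreaRect(pts[:,:2].astype(np.float32)*1000)
        a=r[2]; w,h=r[1]
        if h>w: a+=90; w,h=h,w
        a=(a+90)%180-90
        out.append((np.array(r[0])/1000,w,h,a,np.percentile(pts[:,2],90)))
    return out
def F(): s=manip.state(); return s["contact_force"].round(1), round(s["gripper_width"],4), round(s["clock"],1)
def pick_spindle(near):
    sp=[p for p in parts() if 100<p[1]<135 and 20<p[2]<40]
    p=min(sp,key=lambda p:np.linalg.norm(p[0]-near)); print("target",p)
    psi=np.radians(p[3]+90); x,y=p[0]
    manip.set_gripper(0.05,30)
    manip.move_pose([x,y,0.16],down(psi)); manip.move_linear([x,y,0.004],rate=0.15)
    manip.set_gripper(0.0,30); print("closed",F())
    manip.move_linear([x,y,0.18],rate=0.2); print("lifted",F())
    return p
E
python3 - <<'E'
from h import *
for p in parts(): print(p)
pick_spindle([.456,-.077])
s=manip.state(); c=cams.capture("wrist"); cv2.imwrite("pics/w1.png",c["image"])
E
```

```text
(array([ 0.44027945, -0.17246114]), 159.32872009277344, 26.276504516601562, 2.232043504714966, np.float64(0.030199541909973114))
(array([ 0.45259863, -0.36664948]), 124.63806915283203, 27.835403442382812, -13.548271179199219, np.float64(0.0323689219882175))
(array([ 0.45625577, -0.07706992]), 118.75570678710938, 27.72524070739746, 5.649891376495361, np.float64(0.03233717878483868))
(array([ 0.43617618, -0.27797122]), 120.26576232910156, 29.02835464477539, 16.59921646118164, np.float64(0.03164648800273597))
(array([0.46376389, 0.46998312]), 60.37417221069336, 59.040679931640625, 2.0729787349700928, np.float64(0.032674494382449605))
(array([ 0.27981119, -0.3291474 ]), 74.6021499633789, 55.226463317871094, 88.3204574584961, np.float64(0.043758122097215836))
target (array([ 0.45608246, -0.07759203]), 118.7871322631836, 27.788742065429688, 6.412613868713379, np.float64(0.03164815087024242))
closed (array([-0.5, -0.3,  3.4]), 0.0176, 5.6)
lifted (array([ 0.8, -0.4, -0.4]), 0.0175, 6.7)
```

View pics/w1.png

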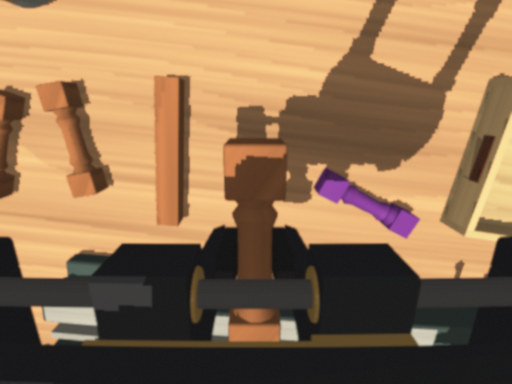

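Spindle A is held by its waist, at about (255,240). I'll place it and then fetch the others.

```bash
cat >> h.py <<'E'
TR=np.array([.409,.278]); TY=np.radians(-2.4)
def place(off,x0=0.0):
    Rz=np.array([[np.cos(TY),-np.sin(TY)],[np.sin(TY),np.cos(TY)]])
    x,y=TR+Rz@[x0,off]; rot=down(TY+np.pi/2)
    manip.move_pose([x,y,0.18],rot); print("above",F())
    manip.move_linear([x,y,0.014],rate=0.15); print("down",F())
    manip.set_gripper(0.03); manip.move_linear([x,y,0.16],rate=0.25); print(F())
E
python3 - <<'E'
from h import *
place(.06)
pick_spindle([.436,-.278])
place(0)
E
```

```text
above (array([-0.1,  0.1, -1.2]), 0.0177, 8.3)
down (array([ 1. , -0.1, -0.8]), 0.0179, 9.5)
(array([-0.6, -0.7, -0.1]), 0.0298, 10.6)
target (array([ 0.43532651, -0.27716946]), 119.22914123535156, 29.284101486206055, 15.953081130981445, np.float64(0.03191870645507833))
closed (array([-0.4,  0.7, -0.2]), 0.0006, 15.4)
lifted (array([ 0.2, -0.1,  0.2]), 0.0004, 16.4)
above (array([0.1, 0.5, 0.9]), 0.0004, 18.4)
down (array([ 0.7, -0.7,  0.5]), 0.0007, 19.7)
(array([-0.4, -0.5, -0.2]), 0.0301, 21.0)
```

Run:
```python
from h import *
for p in parts(): print(p)
c=cams.capture("top"); cv2.imwrite("pics/t2.png",cv2.resize(c["image"][160:270,110:390],None,fx=2.8,fy=2.8))
```

```text
(array([ 0.44008038, -0.17268228]), 159.1801300048828, 25.6094913482666, 1.9613771438598633, np.float64(0.029850348128749225))
(array([ 0.44856805, -0.35413327]), 120.26513671875, 90.48983001708984, 5.7420525550842285, np.float64(0.032252393981145835))
(array([ 0.2797821 , -0.32962823]), 75.7237548828125, 55.17995834350586, 88.32515716552734, np.float64(0.04329245713302643))
```

View pics/t2.png

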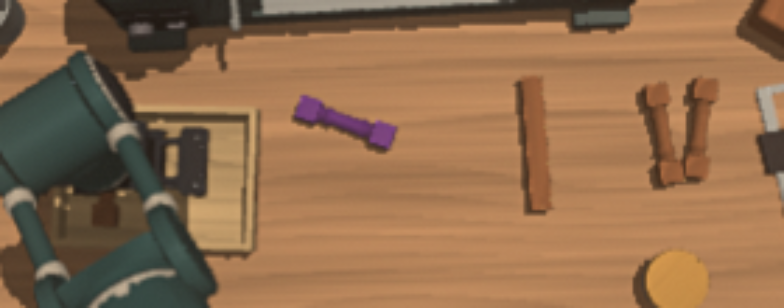

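B was knocked towards C before my grasp, so I closed on nothing. B is now at crop (662,133) and C at (701,130), with a narrow gap between them. I'll look more closely with the wrist camera.

Run:
```python
from h import *
manip.set_gripper(0.034,30)
manip.move_pose([.44,-.345,.17],down(np.radians(90)))
s=manip.state(); c=cams.capture("wrist"); cv2.imwrite("pics/w2.png",c["image"])
import pickle; pickle.dump((s,c),open("w2.pkl","wb")); print(F(), s["tool_pos"])
t=cams.capture("top"); pickle.dump(t,open("t3.pkl","wb"))
cv2.imwrite("pics/t3.png",cv2.resize(t["image"][180:240,100:400],None,fx=2.6,fy=2.6))
```

```text
(array([-0.4, -0.3,  0.8]), 0.034, 23.7) [ 0.4404242  -0.34423839  0.16997497]
```

View pics/w2.png

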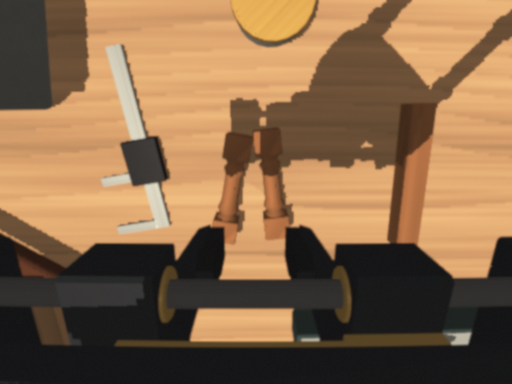

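View pics/t3.png

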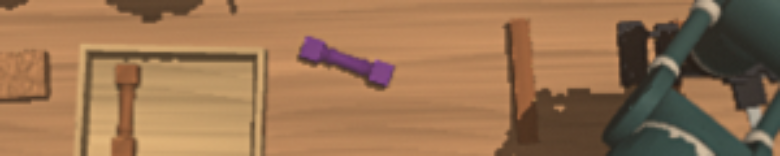

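Run:
```python
from h import *
import pickle
s,c=pickle.load(open("w2.pkl","rb"))
P=cloud(c,s); 
cv2.imwrite("pics/w2z.png",cv2.resize(c["image"][115:250,190:310],None,fx=5,fy=4.4,interpolation=cv2.INTER_CUBIC))
z=P[...,2]; print(np.nanmedian(z[60:100,180:220]))
m=(z>0.024)&(z<.05); 
m2=m[115:245,190:310]
Q=P[115:245,190:310][m2]
for x in np.arange(.37,.52,.01):
    k=Q[(abs(Q[:,0]-x)<.005)]
    ys=np.sort(k[:,1]); 
    if len(ys)<3: continue
    g=np.where(np.diff(ys)>.004)[0]; sp=np.split(ys,g+1); print(round(x,2),[(round(a[0],3),round(a[-1],3),len(a)) for a in sp])
```

```text
-7.5099294974956265e-06
0.39 [(np.float64(-0.374), np.float64(-0.358), 24), (np.float64(-0.346), np.float64(-0.319), 157)]
0.4 [(np.float64(-0.375), np.float64(-0.318), 556)]
0.41 [(np.float64(-0.378), np.float64(-0.316), 535)]
0.42 [(np.float64(-0.378), np.float64(-0.35), 149), (np.float64(-0.343), np.float64(-0.34), 4), (np.float64(-0.334), np.float64(-0.323), 40)]
0.43 [(np.float64(-0.372), np.float64(-0.359), 50), (np.float64(-0.335), np.float64(-0.323), 36)]
0.45 [(np.float64(-0.371), np.float64(-0.368), 4), (np.float64(-0.327), np.float64(-0.325), 3)]
0.46 [(np.float64(-0.374), np.float64(-0.371), 5), (np.float64(-0.327), np.float64(-0.32), 7)]
0.47 [(np.float64(-0.38), np.float64(-0.369), 37), (np.float64(-0.329), np.float64(-0.318), 53)]
0.48 [(np.float64(-0.39), np.float64(-0.369), 41), (np.float64(-0.335), np.float64(-0.308), 128)]
0.49 [(np.float64(-0.391), np.float64(-0.363), 190), (np.float64(-0.335), np.float64(-0.306), 207)]
0.5 [(np.float64(-0.378), np.float64(-0.364), 97), (np.float64(-0.334), np.float64(-0.311), 165)]
0.51 [(np.float64(-0.377), np.float64(-0.366), 70), (np.float64(-0.331), np.float64(-0.312), 40)]
```

View pics/w2z.png

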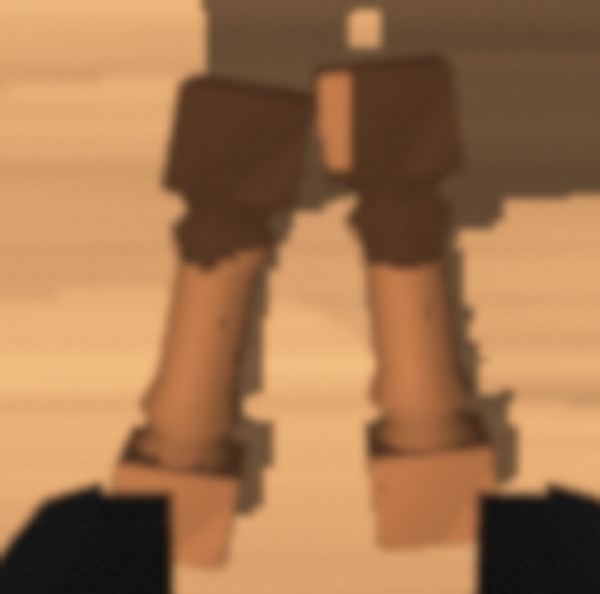

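B's waist is at about (0.446,-0.327), axis 7.5°, and the gap to C's waist is about 25 mm. A narrow opening of 28 mm will fit.

```bash
cat >> h.py <<'E'
def grab(x,y,ang,op):
    psi=np.radians(ang+90)
    manip.set_gripper(op,30)
    manip.move_pose([x,y,0.12],down(psi)); manip.move_linear([x,y,0.004],rate=0.12); print("at",F())
    manip.set_gripper(0.0,30); print("closed",F())
    manip.move_linear([x,y,0.18],rate=0.2); print("lifted",F())
E
python3 - <<'E'
from h import *
grab(.448,-.3255,7.5,.028)
if manip.state()["gripper_width"]>.014: place(0)
manip.move_pose([.40,.1,.25],down(np.pi/2))
import pickle
c=cams.capture("top")
for p in parts(c=c): print(p)
cv2.imwrite("pics/t4.png",cv2.resize(c["image"][160:270,110:390],None,fx=2.8,fy=2.8))
E
```

```text
at (array([-0.3,  0.3,  0. ]), 0.0284, 25.5)
closed (array([-0.7,  0.2,  4.3]), 0.0181, 25.8)
lifted (array([-0.4,  0.5, -0.8]), 0.0175, 26.8)
above (array([ 0.6, -0.5, -0.4]), 0.0175, 29.0)
down (array([-0.5,  1. , -1.4]), 0.0176, 30.2)
(array([0.2, 0.7, 0. ]), 0.03, 31.4)
(array([ 0.44068375, -0.17245146]), 160.25340270996094, 25.70462989807129, 2.065631151199341, np.float64(0.030079191921003636))
(array([ 0.45213168, -0.36990906]), 120.88118743896484, 29.750295639038086, -10.21490478515625, np.float64(0.0330653406566499))
(array([0.46327737, 0.47010553]), 60.574432373046875, 60.09186553955078, -87.02572822570801, np.float64(0.033101326696104924))
(array([0.41388394, 0.33694235]), 124.21296691894531, 30.392621994018555, -2.6542816162109375, np.float64(0.04019194475700738))
(array([0.40712482, 0.27909256]), 116.70790100097656, 24.267385482788086, -1.7957382202148438, np.float64(0.040038702975340845))
(array([ 0.27976794, -0.33005469]), 77.2503890991211, 55.16835021972656, 88.32391357421875, np.float64(0.04304759257141044))
```

View pics/t4.png

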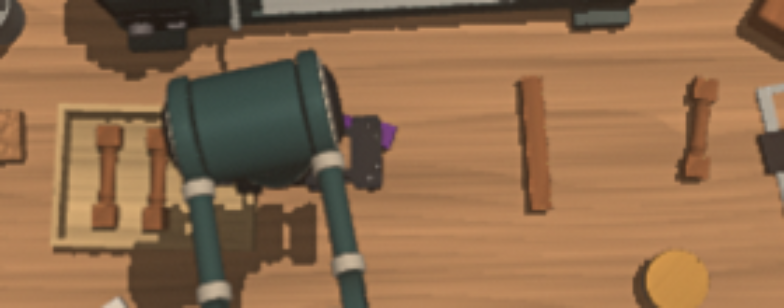

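Two spindles now lie in the tray at crop (107,175) and (157,175), and C is alone at (700,130). I'll pick up C, then look at the lathe with the wrist camera.

Run:
```python
from h import *
import pickle
grab(.452,-.370,-10,.05)
if manip.state()["gripper_width"]>.014: place(-.06)
manip.set_gripper(.06)
out=[]
for i,(x,y) in enumerate([(.645,.06),(.65,-.16)]):
    manip.move_pose([x,y,.36],down(np.radians(1.5)))
    s=manip.state(); c=cams.capture("wrist"); out.append((s,c)); cv2.imwrite(f"pics/w3{i}.png",c["image"])
t=cams.capture("top"); cv2.imwrite("pics/t5.png",cv2.resize(t["image"][80:270,110:390],None,fx=2.8,fy=2.8))
pickle.dump(out,open("w3.pkl","wb"));print(F())
```

```text
at (array([-0.1,  0.4,  0.4]), 0.0502, 35.6)
closed (array([-1. ,  1.2,  1.8]), 0.0178, 36.2)
lifted (array([-0.2, -0.1, -0.6]), 0.0176, 37.2)
above (array([-0.1,  0. , -0.3]), 0.0176, 39.3)
down (array([ 0.1,  0.3, -0.7]), 0.0175, 40.6)
(array([-0.1, -0.5, -0.9]), 0.03, 41.7)
(array([0.7, 0.2, 0.7]), 0.0595, 44.7)
```

View pics/w30.png

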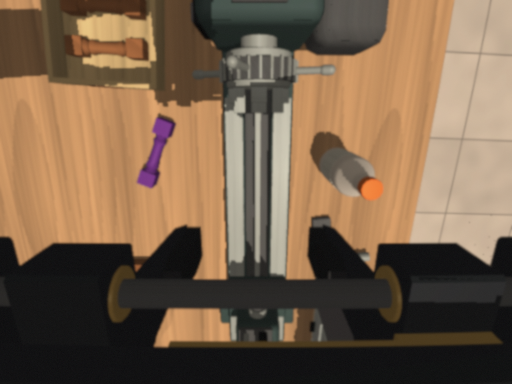

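View pics/w31.png

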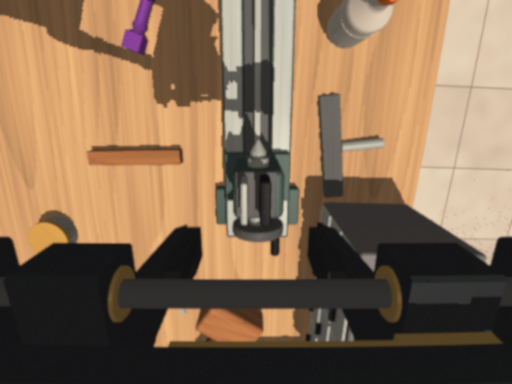

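View pics/t5.png

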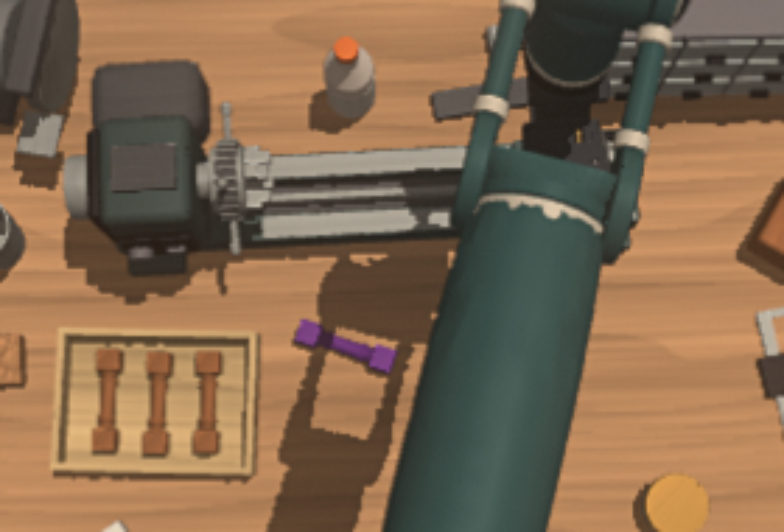

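All three spindles are in the tray. Next I'll get the lathe's axis and y-offset from the two wrist views.

Run:
```python
from h import *
import pickle
out=pickle.load(open("w3.pkl","rb"))
for i,(s,c) in enumerate(out):
    P=cloud(c,s); z=P[...,2]
    m=(z>.06)&(z<.07)&(abs(P[...,0]-.65)<.08)
    Q=P[m]; L=[]
    for y in np.arange(-.25,.16,.02):
        k=Q[abs(Q[:,1]-y)<.006]
        if len(k)<30: continue
        a,b=np.percentile(k[:,0],[.5,99.5]); 
        if .095<b-a<.112: L.append((y,(a+b)/2)); 
    L=np.array(L); 
    print(i,len(L))
    if len(L)>2:
        f=np.polyfit(L[:,0],L[:,1],1); print("axis x=",f, "yaw deg",np.degrees(np.arctan(-f[0])),"resid",np.abs(np.polyval(f,L[:,0])-L[:,1]).max())
    # high things
    m=(z>.1)&(z<.30)&(abs(P[...,0]-.65)<.13)
    m[230:]=False
    Q=P[m]; print("y-range/heights:")
    for y in np.arange(-.32,.3,.01):
        k=Q[abs(Q[:,1]-y)<.005]
        if len(k)>5: print(round(y,2),len(k),"z",np.percentile(k[:,2],[10,50,98]).round(3),"x",np.percentile(k[:,0],[1,99]).round(3))
s,c=out[0]; cv2.imwrite("pics/w30z.png",cv2.resize(c["image"][25:125,180:350],None,fx=4.6,fy=4.6,interpolation=cv2.INTER_CUBIC))
s,c=out[1]; cv2.imwrite("pics/w31z.png",cv2.resize(c["image"][120:260,200:320],None,fx=4.2,fy=4.2,interpolation=cv2.INTER_CUBIC))
```

```text
0 17
axis x= [-0.02562503  0.64998652] yaw deg 1.4678850509037573 resid 0.0006855140789095993
y-range/heights:
0.02 46 z [0.104 0.111 0.119] x [0.766 0.78 ]
0.03 119 z [0.107 0.118 0.169] x [0.761 0.78 ]
0.04 230 z [0.109 0.128 0.171] x [0.76 0.78]
0.05 214 z [0.109 0.123 0.171] x [0.761 0.78 ]
0.06 105 z [0.104 0.111 0.121] x [0.764 0.78 ]
0.07 10 z [0.102 0.106 0.11 ] x [0.776 0.779]
0.13 277 z [0.163 0.165 0.185] x [0.618 0.675]
0.14 433 z [0.163 0.164 0.191] x [0.612 0.68 ]
0.15 467 z [0.163 0.164 0.191] x [0.611 0.68 ]
0.16 864 z [0.165 0.188 0.199] x [0.603 0.687]
0.17 1331 z [0.14  0.189 0.236] x [0.567 0.722]
0.18 785 z [0.175 0.193 0.233] x [0.586 0.723]
0.19 435 z [0.176 0.188 0.192] x [0.61 0.68]
0.2 444 z [0.115 0.171 0.176] x [0.625 0.742]
0.21 4322 z [0.127 0.183 0.218] x [0.589 0.774]
0.22 2575 z [0.151 0.218 0.224] x [0.577 0.776]
0.23 746 z [0.152 0.155 0.22 ] x [0.568 0.779]
0.24 612 z [0.153 0.155 0.157] x [0.568 0.779]
0.25 301 z [0.153 0.155 0.157] x [0.716 0.779]
1 13
axis x= [-0.0279708   0.64985746] yaw deg 1.6021911884536923 resid 0.0005511780673884692
y-rang
[... 253 characters left out ...]
80 z [0.181 0.184 0.225] x [0.625 0.685]
-0.2 420 z [0.182 0.189 0.226] x [0.625 0.686]
-0.19 423 z [0.182 0.19  0.226] x [0.625 0.685]
-0.18 431 z [0.183 0.189 0.226] x [0.625 0.685]
-0.17 446 z [0.182 0.189 0.226] x [0.623 0.684]
-0.16 837 z [0.149 0.188 0.225] x [0.625 0.682]
-0.15 304 z [0.136 0.166 0.177] x [0.642 0.679]
-0.14 149 z [0.159 0.163 0.166] x [0.644 0.665]
-0.13 87 z [0.156 0.16  0.163] x [0.646 0.661]
-0.12 6 z [0.154 0.156 0.157] x [0.652 0.655]
0.01 20 z [0.101 0.105 0.111] x [0.775 0.78 ]
0.02 153 z [0.103 0.112 0.121] x [0.766 0.78 ]
0.03 247 z [0.107 0.119 0.144] x [0.761 0.78 ]
0.04 191 z [0.106 0.118 0.138] x [0.759 0.779]
0.05 9 z [0.103 0.106 0.109] x [0.76  0.763]
```

View pics/w30z.png

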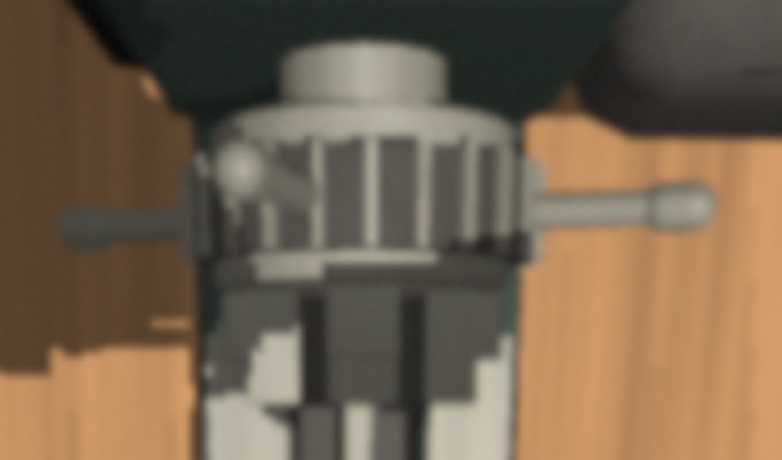

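View pics/w31z.png

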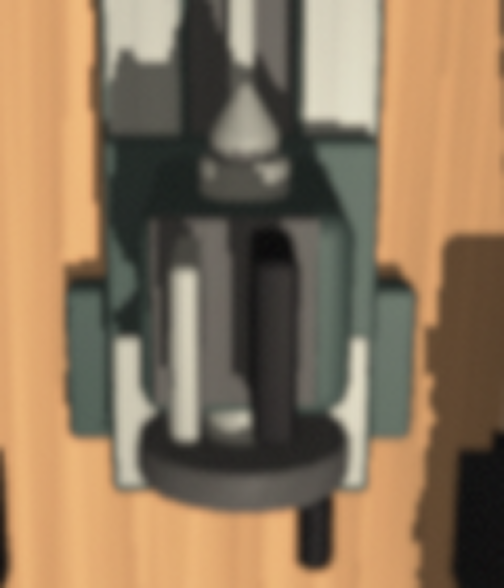

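Run:
```python
from h import *
import pickle
out=pickle.load(open("w3.pkl","rb"))
s,c=out[0]; P=cloud(c,s)
def show(n,u0,u1,v0,v1,zl,zh):
    Q=P[v0:v1,u0:u1].reshape(-1,3); Q=Q[(Q[:,2]>zl)&(Q[:,2]<zh)]; print(n,len(Q),Q.mean(0).round(4),Q.min(0).round(4),Q.max(0).round(4))
show("topbar",222,245,50,75,.2,.25)
show("rightbar",297,337,60,80,.1,.25)
show("leftbar",190,220,65,82,.05,.25)
show("jawtop front",248,272,85,120,.17,.2)
show("jaws all",225,290,85,120,.15,.21)
show("headface",225,300,20,60,.1,.19)
Q=P[85:125,225:290].reshape(-1,3); Q=Q[Q[:,2]>.15]; print(np.percentile(Q[:,1],[0,.5,2,5]))
Q=P[:60,190:310].reshape(-1,3); Q=Q[(Q[:,2]>.195)&(Q[:,2]<.215)]; print("headface y",np.percentile(Q[:,1],[5,25,50]))
s,c=out[1]; P=cloud(c,s)
show("tip",252,268,132,160,.15,.2)
show("tab",238,250,175,230,.215,.24); show("fin",256,275,175,230,.215,.24)
```

```text
topbar 214 [0.6236 0.1715 0.2294] [0.6157 0.1668 0.2039] [0.6311 0.1771 0.2385]
rightbar 353 [0.7062 0.1744 0.1777] [0.687  0.1652 0.1647] [0.7252 0.1851 0.1852]
leftbar 225 [0.5823 0.1707 0.1396] [0.5646 0.1625 0.1307] [0.6019 0.1773 0.1684]
jawtop front 475 [0.6462 0.1423 0.1873] [0.6345 0.1272 0.1793] [0.6593 0.1564 0.1915]
jaws all 1316 [0.6462 0.1435 0.1729] [0.6098 0.1272 0.1506] [0.681  0.1583 0.1915]
headface 1651 [0.6483 0.202  0.1653] [0.6019 0.1818 0.1001] [0.6976 0.2104 0.19  ]
[0.12717637 0.12739025 0.12827468 0.1293376 ]
headface y [0.18128934 0.20740637 0.20861209]
tip 239 [ 0.6543 -0.1366  0.1617] [ 0.6463 -0.1463  0.1531] [ 0.6651 -0.1229  0.1683]
tab 331 [ 0.6391 -0.1816  0.2234] [ 0.635  -0.2052  0.2152] [ 0.6432 -0.1599  0.2267]
fin 511 [ 0.6615 -0.1805  0.2243] [ 0.6557 -0.2067  0.2151] [ 0.6679 -0.1575  0.2271]
```

```bash
cat >> h.py <<'E'
YAW=np.radians(1.5); LO=np.array([.6489,.043])
def L2W(x,y): 
    return LO+np.array([x*np.cos(YAW)-y*np.sin(YAW), x*np.sin(YAW)+y*np.cos(YAW)])
def W2L(p):
    d=np.asarray(p)[...,:2]-LO; return np.stack([d[...,0]*np.cos(YAW)+d[...,1]*np.sin(YAW), -d[...,0]*np.sin(YAW)+d[...,1]*np.cos(YAW)],-1)
E
python3 - <<'E'
from h import *
import pickle
manip.set_gripper(.06,50)
a=np.radians(2.1); g=np.array([.4403,-.1725])-.035*np.array([np.cos(a),np.sin(a)])
manip.move_pose([.45,-.15,.3],down(a-np.pi/2))
b=[p for p in parts() if p[1]>145]; print(b)
if b: a=np.radians(b[0][3]); g=b[0][0]-.035*np.array([np.cos(a),np.sin(a)])
manip.move_pose([*g,.12],down(a-np.pi/2)); manip.move_linear([*g,.004],rate=.12)
print(F()); manip.set_gripper(0,50); print(F(), manip.state()["tool_pos"])
manip.move_linear([*g,.28],rate=.2); print(F())
s=manip.state(); c=cams.capture("wrist"); pickle.dump((s,c),open("w4.pkl","wb")); cv2.imwrite("pics/w4.png",c["image"])
print(g,a)
E
```

```text
[]
(array([0.3, 0.3, 0.2]), 0.06, 48.1)
(array([-0.1,  0.3,  2.1]), 0.0247, 48.8) [ 0.40541052 -0.17385221  0.00416638]
(array([ 0.2,  0.4, -0.8]), 0.0248, 50.3)
[ 0.40532351 -0.17378253] 0.03665191429188092
```

View pics/w4.png

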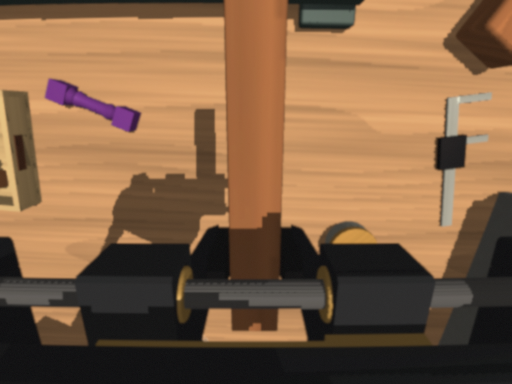

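The blank is held straight and runs up the image along column 256. I'll check its pitch and yaw in the tool frame from the depth.

```bash
cat >> h.py <<'E'
def blank_in_tool(s,c):
    T=np.array(c["T_tool_cam"]); P=cloud(c,s); Rt=R.from_rotvec(s["tcp_rot"]).as_matrix()
    Q=((P-s["tool_pos"])@Rt); m=(Q[...,0]>-.06)&(Q[...,0]<0.03)&(abs(Q[...,1])<.03); m[235:]=False
    q=Q[m]; fx=np.polyfit(q[:,2],q[:,0],1)
    mid=[]
    for zz in np.arange(.02,.13,.005):
        k=q[abs(q[:,2]-zz)<.003]
        if len(k)>10: mid.append((zz,(k[:,1].max()+k[:,1].min())/2))
    mid=np.array(mid); fy=np.polyfit(mid[:,0],mid[:,1],1)
    print("blank top tool-x = %.4f %+.4f*z ; y=%.4f %+.4f*z ; z max %.4f"%(fx[1],fx[0],fy[1],fy[0],np.percentile(q[:,2],99.5)),len(q))
    return fx,fy
E
python3 - <<'E'
from h import *
import pickle
s,c=pickle.load(open("w4.pkl","rb")); blank_in_tool(s,c)
E
```

```text
Traceback (most recent call last):
  File "h.py", line 83, in blank_in_tool
    mid=np.array(mid); fy=np.polyfit(mid[:,0],mid[:,1],1)
                                     ~~~^^^^^
IndexError: too many indices for array: array is 1-dimensional, but 2 were indexed
```

```bash
sed -i 's/np.arange(.02,.13,.005)/np.arange(-.12,-.01,.005)/; s/z max %.4f"%(fx\[1\],fx\[0\],fy\[1\],fy\[0\],np.percentile(q\[:,2\],99.5))/z min %.4f"%(fx[1],fx[0],fy[1],fy[0],np.percentile(q[:,2],.5))/' h.py
python3 - <<'E'
from h import *
import pickle
s,c=pickle.load(open("w4.pkl","rb")); blank_in_tool(s,c)
E
```

```text
blank top tool-x = -0.0184 +0.0276*z ; y=0.0000 -0.0026*z ; z min -0.1125 14042
```

Run:
```python
from h import *
import pickle
rot=down(YAW)
p=L2W(0,-.055)
manip.move_pose([*p,.28],rot); print(F(),manip.state()["tool_pos"])
manip.move_linear([*p,.1465],rate=.15); print(F())
s=manip.state(); c=cams.capture("wrist"); pickle.dump((s,c),open("w5.pkl","wb")); cv2.imwrite("pics/w5.png",c["image"])
blank_in_tool(s,c)
c=cams.capture("scene"); cv2.imwrite("pics/s5.png",cv2.resize(c["image"][150:300,120:400],None,fx=2.8,fy=2.8,interpolation=cv2.INTER_CUBIC))
```

```text
(array([-0.2, -0.4, -0.4]), 0.0247, 51.5) [ 0.64974547 -0.01245543  0.27940206]
(array([-0.7, -0.4, -0.7]), 0.0247, 52.5)
blank top tool-x = -0.0185 +0.0260*z ; y=-0.0001 -0.0021*z ; z min -0.1127 14027
```

View pics/w5.png

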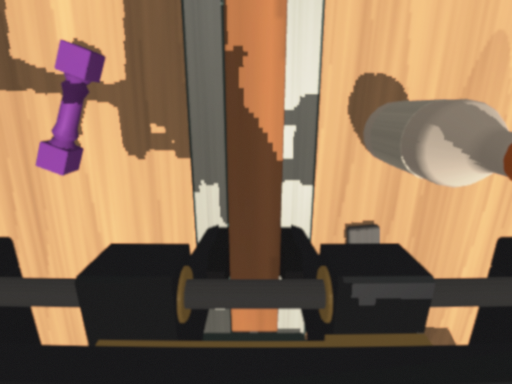

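View pics/s5.png

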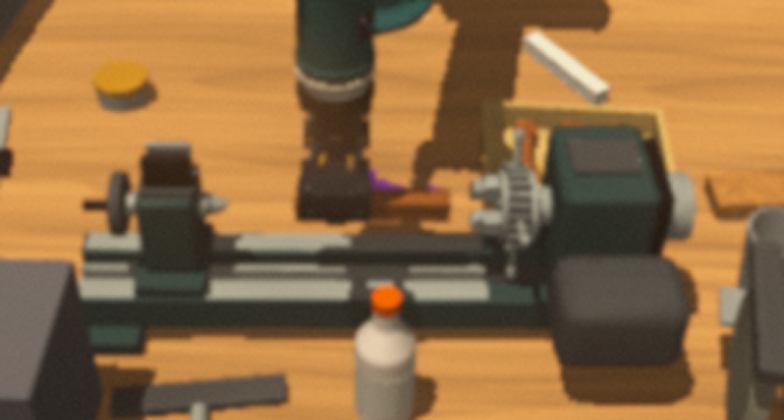

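The blank is lined up between the jaws: scene crop (410,203) against jaws at (485,207). I'll cross-check the lateral offset against the bed, then insert in small steps while watching the force.

Run:
```python
from h import *
import pickle
s,c=pickle.load(open("w5.pkl","rb"))
P=cloud(c,s); z=P[...,2]; Q=P[(z>.06)&(z<.07)&(abs(P[...,0]-.65)<.08)]
for y in np.arange(0,.12,.02):
    k=Q[abs(Q[:,1]-y)<.006]
    if len(k)>30:
        a,b=k[:,0].min(),k[:,0].max(); print("bed",round(y,2),((a+b)/2).round(4),(b-a).round(4), "pred",(.6489-.0262*(y-.043)).round(4))
print(s["tool_pos"])
y=-.055
while y<0.04:
    y=min(y+.01,.04); p=L2W(0,y)
    manip.move_linear([*p,.1465],rate=.06)
    f=manip.state(); cf=f["contact_force"]; print(round(y,3),cf.round(1),f["moment"].round(2),(W2L(f["tool_pos"])).round(4),f["tool_pos"][2].round(4),round(f["gripper_width"],4),round(f["clock"],1))
    if np.linalg.norm(cf)>10: break
```

```text
bed 0.0 0.6498 0.1039 pred 0.65
bed 0.02 0.6493 0.104 pred 0.6495
bed 0.04 0.649 0.1047 pred 0.649
bed 0.06 0.6482 0.1048 pred 0.6485
bed 0.08 0.6475 0.105 pred 0.6479
bed 0.1 0.6471 0.1037 pred 0.6474
[ 0.65125292 -0.01215941  0.14787996]
-0.045 [ 0.5  0.1 -1.1] [-0.1   0.04  0.02] [ 0.0002 -0.0444] 0.1469 0.0248 52.9
-0.035 [-0.2 -0.8 -0.1] [-0.09  0.06  0.03] [-0.0001 -0.0345] 0.1464 0.0248 53.3
-0.025 [-0.  -0.3 -0.8] [-0.14  0.02  0.05] [-0.     -0.0245] 0.1465 0.0246 53.6
-0.015 [-0.6 -0.1  0.2] [-0.13  0.06 -0.04] [-0.     -0.0145] 0.1465 0.0245 53.9
-0.005 [ 0.3  0.5 -1.2] [-0.1   0.04  0.02] [-0.     -0.0046] 0.1465 0.0249 54.2
0.005 [-0.5 -0.4 -0.5] [-0.08  0.06 -0.03] [0.     0.0055] 0.1465 0.0247 54.5
0.015 [-0.3  0.5 -0.5] [-0.12  0.07 -0.06] [-0.      0.0155] 0.1465 0.025 54.8
0.025 [ 0.  -0.1 -0.5] [-0.06  0.06 -0.  ] [-0.      0.0254] 0.1465 0.0247 55.2
0.035 [  0.6 -20.5  -0.3] [-2.99  0.04  0.06] [0.0002 0.0284] 0.1468 0.0247 55.5
```

It's home, with a firm stop at grasp y of 28 mm against 30 expected. I'll relax, release, back off upward and look.

Run:
```python
from h import *
import pickle
p=L2W(0,.0295); manip.move_linear([*p,.1465],rate=.06); print(F())
manip.set_gripper(.05); print(F())
manip.move_linear([*p,.30],rate=.2)
p=L2W(0,-.02); manip.move_linear([*p,.34],rate=.2)
s=manip.state(); c=cams.capture("wrist"); pickle.dump((s,c),open("w6.pkl","wb")); cv2.imwrite("pics/w6.png",c["image"])
c=cams.capture("scene"); cv2.imwrite("pics/s6.png",cv2.resize(c["image"][150:300,120:400],None,fx=2.8,fy=2.8,interpolation=cv2.INTER_CUBIC))
print(F())
```

```text
(array([ 0.2, -6. ,  0.3]), 0.0243, 55.7)
(array([-0.1,  0.4, -0.6]), 0.0501, 56.3)
(array([-0.2, -0.4, -0.4]), 0.0497, 57.8)
```

View pics/w6.png

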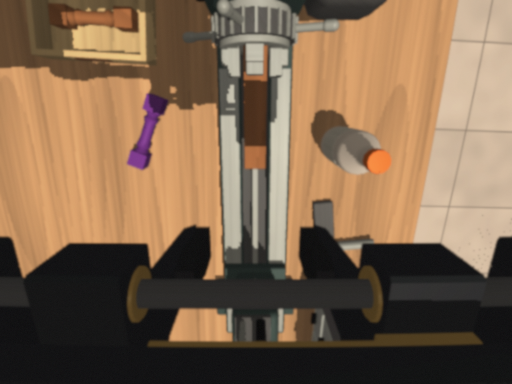

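View pics/s6.png

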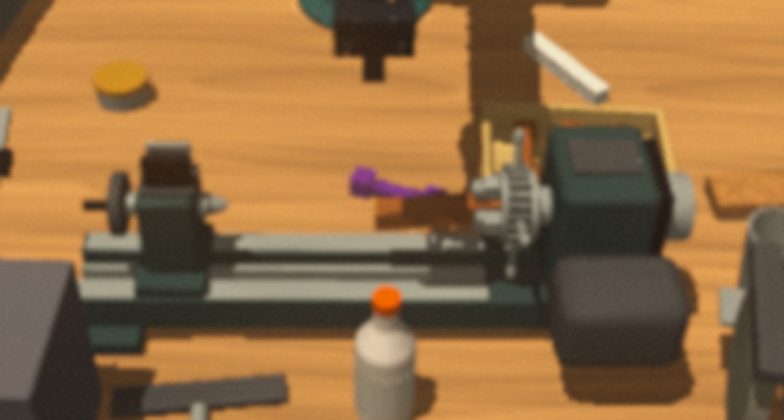

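The blank sits in the chuck with its free end sagging, at scene crop (430,210). Now I'll push the bar with closed fingers.

Run:
```python
from h import *
import pickle
rot=down(YAW+np.pi/2)
manip.set_gripper(0,50)
p=L2W(-.075,.13); manip.move_pose([*p,.32],rot); manip.move_linear([*p,.214],rate=.2)
f0=manip.state(); F0=f0["contact_force"]; print(F0.round(2),f0["tool_pos"].round(4),f0["clock"])
x=-.075; tr=[]
while x<.045:
    xf=x+.009
    z=.214 if xf<0.005 else min(.214,.155+np.sqrt(max(.062**2-xf**2,.0))-.001)
    z=max(z,.198)
    p=L2W(x,.13); manip.move_linear([*p,z],rate=.08)
    s=manip.state(); F_=s["contact_force"]-F0; fx=-(F_[0]*np.cos(YAW)+F_[1]*np.sin(YAW)); fz=-F_[2]
    ax=W2L(s["tool_pos"])[0]; az=s["tool_pos"][2]
    zc=max(az,.155+ (0.081*np.cos(np.arcsin(min(.9,max(-.9,(ax+.013)/.08)))) if ax+.013<0 else 0)); 
    tau=(zc-.155)*fx-(ax+.009)*fz
    print(round(x,4),"act",ax.round(4),az.round(4),"fx",round(fx,1),"fz",round(fz,1),"tau",round(tau,2),round(s["clock"],1))
    if tau>.62 : break
    x+= .006 if x<.012 else .002
c=cams.capture("scene"); cv2.imwrite("pics/s7.png",cv2.resize(c["image"][150:300,120:400],None,fx=2.8,fy=2.8,interpolation=cv2.INTER_CUBIC))
```

```text
[-0.43 -0.19 -0.06] [0.5713 0.1709 0.2148] 60.4667
-0.075 act -0.0739 0.2159 fx -1.7 fz -0.5 tau -0.14 60.7
-0.069 act -0.0684 0.2144 fx 0.3 fz -0.2 tau 0.0 61.0
-0.063 act -0.0627 0.2139 fx 0.1 fz -0.2 tau -0.01 61.2
-0.057 act -0.0567 0.2139 fx -0.4 fz -0.5 tau -0.05 61.5
-0.051 act -0.0507 0.214 fx 0.2 fz 0.2 tau 0.02 61.7
-0.045 act -0.0447 0.214 fx -0.4 fz -0.3 tau -0.04 62.0
-0.039 act -0.0387 0.214 fx 0.2 fz 0.1 tau 0.02 62.2
-0.033 act -0.0333 0.2139 fx 3.0 fz -1.8 tau 0.19 62.5
-0.027 act -0.0271 0.2142 fx 3.3 fz -2.2 tau 0.22 62.7
-0.021 act -0.0208 0.2142 fx 2.4 fz -2.7 tau 0.16 63.0
-0.015 act -0.0148 0.214 fx 2.0 fz -1.8 tau 0.15 63.2
-0.009 act -0.009 0.214 fx 3.1 fz -3.2 tau 0.19 63.5
-0.003 act -0.0032 0.2138 fx 3.5 fz -2.7 tau 0.22 63.7
0.003 act 0.0025 0.2133 fx 3.4 fz -0.5 tau 0.2 64.0
0.009 act 0.0082 0.2123 fx 3.8 fz 0.9 tau 0.21 64.2
0.015 act 0.0145 0.2104 fx 4.2 fz 0.2 tau 0.23 64.5
0.017 act 0.0162 0.2097 fx 4.3 fz 0.2 tau 0.23 64.7
0.019 act 0.0182 0.2088 fx 5.3 fz -0.5 tau 0.3 65.0
0.021 act 0.0199 0.2079 fx 5.9 fz -1.2 tau 0.34 65.2
0.023 act 0.0215 0.207 fx 8.2 fz -2.2 tau 0.5 65.5
0.025 act 0.023 0.206 fx 10.4 fz -4.6 tau 0.68 65.7
```

View pics/s7.png

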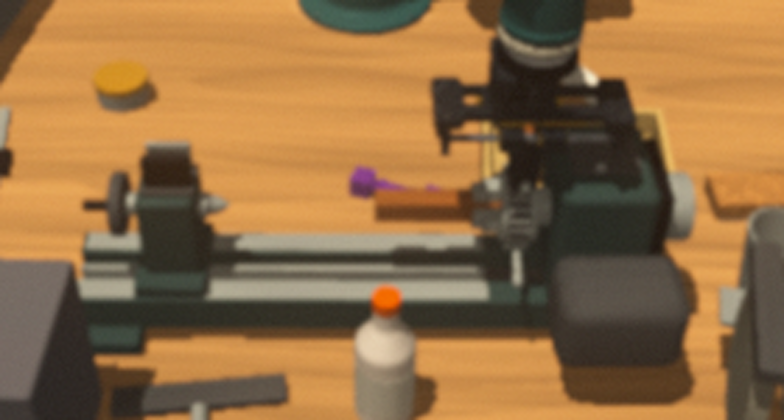

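The blank is now lifted level, with its end at crop (378,203). A little more torque for a tight grip.

Run:
```python
from h import *
x=.025
F0=np.array([-.2,-.2,-.1])
while x<.036:
    x+=.0015; xf=x+.009; z=max(.198,.154+np.sqrt(.062**2-xf**2))
    p=L2W(x,.13); manip.move_linear([*p,z],rate=.05); manip.dwell(.2)
    s=manip.state(); F_=s["contact_force"]-F0; fx=-(F_[0]*np.cos(YAW)+F_[1]*np.sin(YAW)); fz=-F_[2]
    ax=W2L(s["tool_pos"])[0]; az=s["tool_pos"][2]; tau=(az-.155)*fx-(ax+.009)*fz
    print(round(x,4),"act",ax.round(4),az.round(4),"fx",round(fx,1),"fz",round(fz,1),"tau",round(tau,2),round(s["clock"],1))
    if tau>.85: break
p=L2W(x-.03,.13); manip.move_linear([*p,z+.01],rate=.15)
manip.move_linear([*p,.33],rate=.25)
import pickle
manip.set_gripper(.045)
p=L2W(0,-.03); manip.move_pose([*p,.34],down(YAW))
s=manip.state(); c=cams.capture("wrist"); pickle.dump((s,c),open("w8.pkl","wb")); cv2.imwrite("pics/w8.png",c["image"]); print(F())
c=cams.capture("scene"); cv2.imwrite("pics/s8.png",cv2.resize(c["image"][150:300,120:400],None,fx=2.8,fy=2.8,interpolation=cv2.INTER_CUBIC))
t=cams.capture("top"); cv2.imwrite("pics/t8.png",cv2.resize(t["image"][80:270,110:390],None,fx=2.8,fy=2.8))
```

```text
0.0265 act 0.0241 0.2053 fx 12.3 fz -6.1 tau 0.82 66.2
0.028 act 0.0252 0.2045 fx 13.6 fz -7.1 tau 0.92 66.7
(array([-1. , -0.2,  0.4]), 0.045, 69.7)
```

View pics/w8.png

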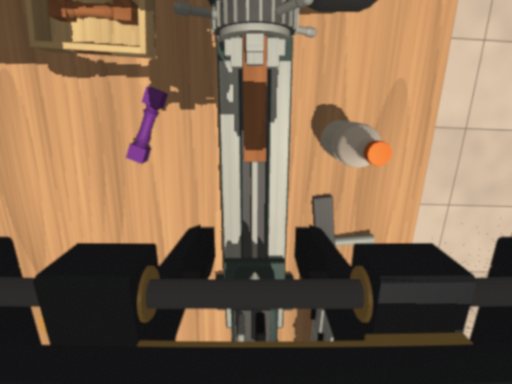

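View pics/s8.png

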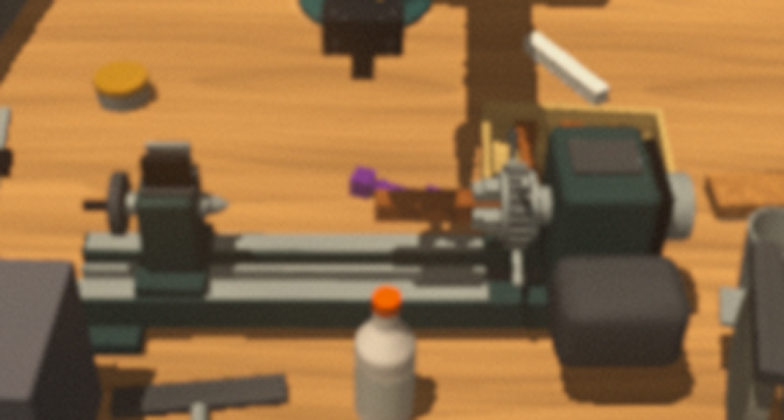

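Run:
```python
from h import *
import pickle
s,c=pickle.load(open("w8.pkl","rb")); P=cloud(c,s); im=c["image"].astype(int)
Q=P[60:175,235:275].reshape(-1,3); Q=Q[(Q[:,2]>.15)&(Q[:,2]<.18)]; l=W2L(Q)
print("free end y",np.percentile(l[:,1],[0,1,3]).round(4))
for y in (-.01,.01,.03,.05,.07):
    k=abs(l[:,1]-y)<.005; print(y,"x mid",((l[k,0].min()+l[k,0].max())/2).round(4),(l[k,0].max()-l[k,0].min()).round(4),"z",np.median(Q[k,2]).round(4))
# ring bars
Q=P[:50,160:340].reshape(-1,3); l=W2L(Q); k=(abs(l[:,1]-.13)<.006)&(np.hypot(l[:,0],Q[:,2]-.155)>.05)&(np.hypot(l[:,0],Q[:,2]-.155)<.09)&(l[:,0]>0)
print("bar angle",np.degrees(np.median(np.arctan2(l[k,0],Q[k,2]-.155))),k.sum(), "ring ~",0.6+np.median(np.arctan2(l[k,0],Q[k,2]-.155)))
```

```text
free end y [-0.0145 -0.0132 -0.011 ]
-0.01 x mid 0.0 0.0238 z 0.1671
0.01 x mid 0.0001 0.0234 z 0.1672
0.03 x mid -0.0006 0.0241 z 0.1674
0.05 x mid -0.0 0.0249 z 0.1674
0.07 x mid -0.0001 0.0243 z 0.1674
bar angle 31.28225874920245 425 ring ~ 1.1459784126343857
```

The blank is centred and level: x offset under 1 mm, top z 0.1674, free end at y = -14.5 mm, and ring about 1.15. Now I'll squeeze the tailstock grip.

Run:
```python
from h import *
import pickle
rot=down(YAW)
g=np.array([.6517,-.182]); gl=W2L(g); print("grip lathe",gl)
X=gl[0]+.004; Y=gl[1]
manip.set_gripper(.052,30)
p=L2W(X,Y); manip.move_pose([*p,.32],rot); manip.move_linear([*p,.196],rate=.12); print(F(),manip.state()["tool_pos"])
manip.set_gripper(0,30); manip.dwell(.2)
s=manip.state(); print(F(),W2L(s["tool_pos"]),s["tool_pos"])
```

```text
grip lathe [-0.00309077 -0.22499619]
(array([-0.4, -0.4,  0.8]), 0.052, 72.1) [ 0.65645528 -0.18208536  0.19725661]
(array([-1.2,  0.1,  6. ]), 0.0233, 72.8) [ 0.00109354 -0.22523693] [ 0.65588918 -0.18213113  0.19701957]
```

Squeezed fully, at 23.3 mm. Sliding now.

Run:
```python
from h import *
s=manip.state(); l=W2L(s["tool_pos"]); X,Y0=l; Y=Y0; Z=.196
end=Y0+.155
while Y<end:
    st=.02 if Y-Y0<.12 else .002
    Y+=st; p=L2W(X,Y); manip.move_linear([*p,Z],rate=.1 if st>.01 else .04)
    s=manip.state(); f=s["contact_force"]; a=W2L(s["tool_pos"])
    print(round(Y-Y0,4),(a[1]-Y0).round(4),a[0].round(4),s["tool_pos"][2].round(4),f.round(1),round(s["gripper_width"],4),round(s["clock"],1))
    if s["gripper_width"]>.027 or abs(f[1])>14: break
```

```text
0.02 0.0209 0.0011 0.1971 [-3.6  1.9  6.3] 0.0236 73.2
0.04 0.041 0.0011 0.197 [-2.5  2.4  6.6] 0.0234 73.5
0.06 0.061 0.0011 0.1971 [-2.5  1.5  7.7] 0.023 73.9
0.08 0.0811 0.0011 0.1971 [-2.7  1.7  7. ] 0.0233 74.2
0.1 0.1011 0.0011 0.1971 [-3.3  0.8  6.2] 0.0233 74.6
0.12 0.1211 0.0011 0.1971 [-2.9  1.8  6.9] 0.0235 74.9
0.14 0.1412 0.0011 0.1971 [-4.2  1.8  6.2] 0.0233 75.3
0.142 0.1422 0.0011 0.1971 [-2.4 -0.1  5.6] 0.0233 75.5
0.144 0.1438 0.0011 0.197 [-2.4 -1.2  5.9] 0.0232 75.8
0.146 0.1458 0.0011 0.197 [-2.5 -0.6  5.4] 0.0234 76.0
0.148 0.1477 0.0011 0.197 [-3.2 -0.1  6.2] 0.0232 76.3
0.15 0.1497 0.0011 0.1971 [-2.9 -1.4  6.5] 0.0233 76.5
0.152 0.151 0.0011 0.197 [-2.8 -3.4  6. ] 0.0235 76.8
0.154 0.1512 0.0011 0.1971 [-3.4 -8.1  5.7] 0.0234 77.0
0.156 0.1515 0.0011 0.1971 [ -2.7 -12.2   5.5] 0.0229 77.3
```

Contact at 151 mm of travel with 12 N axial force. Letting go here so that it locks.

Run:
```python
from h import *
import pickle
manip.set_gripper(.052); manip.dwell(.3); print(F())
tp=manip.state()["tool_pos"]
manip.move_linear([tp[0],tp[1],.34],rate=.2)
for n,(x,y) in {"a":(0,-.13),"b":(0,-.02)}.items():
    p=L2W(x,y); manip.move_pose([*p,.34],down(YAW)); s=manip.state(); c=cams.capture("wrist"); pickle.dump((s,c),open(f"w9{n}.pkl","wb")); cv2.imwrite(f"pics/w9{n}.png",c["image"])
c=cams.capture("scene"); cv2.imwrite("pics/s9.png",cv2.resize(c["image"][150:300,120:400],None,fx=2.8,fy=2.8,interpolation=cv2.INTER_CUBIC))
manip.move_pose([.4,-.3,.4],down(YAW))
t=cams.capture("top"); cv2.imwrite("pics/t9.png",cv2.resize(t["image"][80:270,60:440],None,fx=2.1,fy=2.1)); print(F())
for q in parts(c=t): print(q)
```

```text
(array([-0. ,  0.4, -0.1]), 0.0519, 78.2)
(array([ 0.5, -0.3,  0.5]), 0.052, 81.6)
(array([0.46269379, 0.46885587]), 58.60106658935547, 56.77692413330078, 0.8108922243118286, np.float64(0.03251858013219289))
(array([0.4115293 , 0.33594263]), 117.45123291015625, 35.00075912475586, 1.2255584001541138, np.float64(0.04002631305743165))
(array([0.40755685, 0.22058015]), 119.82257080078125, 32.19966125488281, -1.6766128540039062, np.float64(0.039617383713502805))
(array([0.40639249, 0.2798277 ]), 118.28996276855469, 30.711923599243164, -2.8015213012695312, np.float64(0.039103309164413354))
```

View pics/w9a.png

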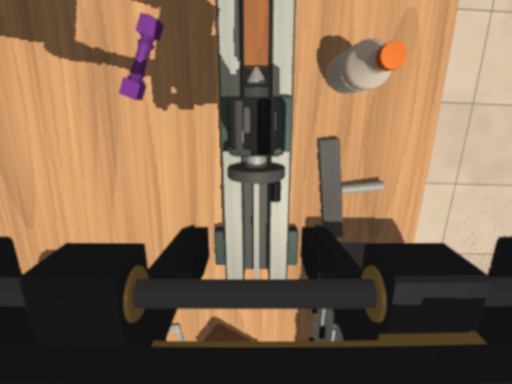

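View pics/w9b.png

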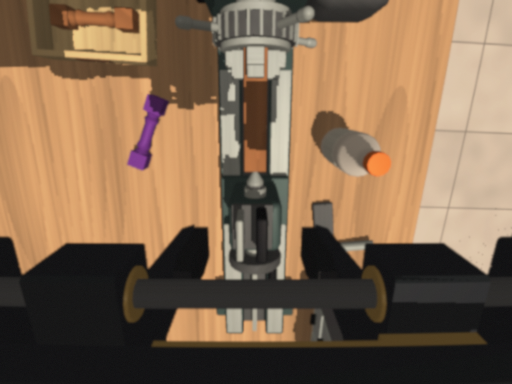

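View pics/t9.png

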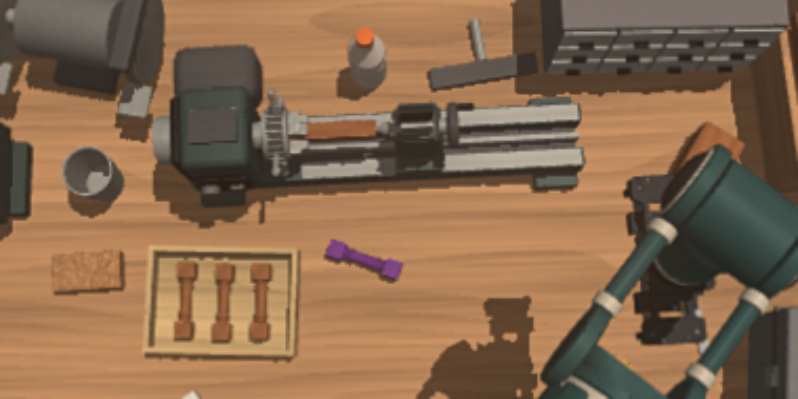

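View pics/s9.png

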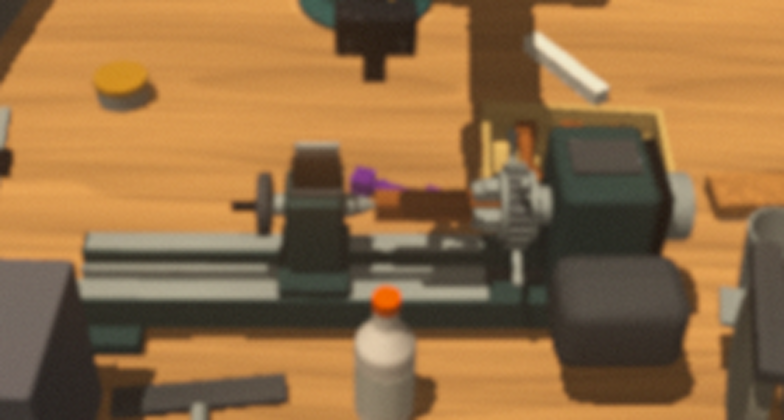

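The point meets the blank at scene crop (375,204), and the spindles lie in the tray. One last numeric check of the tip gap, the tab and the blank.

Run:
```python
from h import *
import pickle
s,c=pickle.load(open("w9b.pkl","rb")); P=cloud(c,s); z=P[...,2]; im=c["image"].astype(int)
l=W2L(P.reshape(-1,3)).reshape(*z.shape,2)
red=(im[...,2]-im[...,0]>30)&(im[...,2]>1.5*im[...,0])
m=red&(z>.15)&(z<.18)&(abs(l[...,0])<.02); print("blank end y",np.percentile(l[m][:,1],[.5,2]).round(4),"x mid",((l[m][:,0].min()+l[m][:,0].max())/2).round(4),"z",np.median(z[m]).round(4))
m=(~red)&(z>.148)&(z<.175)&(abs(l[...,0])<.008)&(l[...,1]<.0)&(l[...,1]>-.06); print("tip y max",np.percentile(l[m][:,1],[98,99.5]).round(4))
for n in "ab":
    s,c=pickle.load(open(f"w9{n}.pkl","rb")); P=cloud(c,s); l=W2L(P); k=(P[...,2]>.217)&(P[...,2]<.235)&(abs(l[...,0])<.03)&(l[...,1]<-.03)&(l[...,1]>-.12)
    k[232:]=False
    print("grip top x",np.percentile(l[k][:,0],[1,99]).round(4),k.sum(),"y",np.percentile(l[k][:,1],[1,99]).round(4))
s,c=pickle.load(open("w31.pkl","rb")) if False else pickle.load(open("w3.pkl","rb"))[1]; P=cloud(c,s); l=W2L(P); k=(P[...,2]>.217)&(P[...,2]<.235)&(abs(l[...,0])<.03); k[232:]=False
print("grip before",np.percentile(l[k][:,0],[1,99]).round(4))
```

```text
blank end y [-0.0153 -0.0133] x mid -0.0005 z 0.1673
tip y max [-0.0194 -0.0185]
grip top x [-0.0197  0.0127] 1228 y [-0.0985 -0.0521]
grip top x [-0.0188  0.0122] 296 y [-0.0646 -0.0499]
grip before [-0.0197  0.0123]
```

Run:
```python
from h import *
print(F()); order.close_job()
```

```text
(array([ 0.5, -0.3,  0.5]), 0.052, 81.6)
the job is handed in; nothing more can be done
```

The lathe is set up and I handed the job in at about 82 s of the 208 s allowed. No verdict is reported, so this rests on my own checks.

- **Spindles:** Three were on the bench, and all three lie in the tray. One was knocked aside just before I reached for it, so my first grasp closed on nothing; I found it again and placed it.
- **Blank:** It came to a firm stop in the chuck with about 20 N. I then turned the ring with about 0.9 N m. It measures level and within 1 mm of the axis, with its free end about 15 mm on the tailstock side of the lathe's middle, which matches fully home.
- **Ring angle:** I read about 1.15 rad from the camera, only just past the 1.13 rad where the jaws meet the blank. I relied on the torque rather than the angle, and could not measure the jaw forces directly.
- **Tailstock:** I slid it up with the tab squeezed until it stopped, 151 mm on, with 12 N against the blank. The grip measures 32 mm wide again, so the tab is out and it should be locked.
- **One disagreement:** The depth image puts the visible tip about 4 mm short of the blank's end, right at the limit. The measured travel, the middle of the grip and the stop force all indicate contact, so I think the camera missed the thin point.

I did not touch any of the other things on the bench, and they looked unmoved in the last pictures. The robot was clear of everything at hand-in.

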